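# Open the filter box: press its snap tab, push the cover off

### The arm

A 6-joint arm with a two-finger parallel gripper is mounted at the origin on a cart in front of the work surface, level with it; the furniture and walls round the work are solid. World frame = base frame: x ahead of the robot, y to its left, z up, the work surface at z = 0. Lengths are in m, angles in rad, forces in N, time in s.
With the tool pointing down it reaches from about 0.35 to 0.875 m from the base axis. Payload 4.2 kg.
Tool frame: the origin (TCP) lies at the very end of the fingers, on their centre line; the grasp point (between the pads) lies 19 mm behind it (bot.grip_point_offset is the distance from the TCP to the grasp point, in m); z points along the fingers, x is the direction in which the jaws open and shut, and the axes are right-handed (so a half turn about z gives the same grasp; the last joint's range is limited). The gripper opens to 87 mm and grips with 3 to 60 N. Pads are 19 mm wide; open, the fingers measure 117 mm over their backs; the gripper's body (75 mm by 190 mm) begins 51 mm behind the grasp point.
Start: joints at [1.542, 0.385, 0.008, 0, -1.194, -0.259], TCP at [0.177, 0.599, 0.19] pointing down, gripper open.
Joint ranges: [-3.14, 3.14], [-1.21, 2.06], [-1.07, 1.41], [-3.16, 2.05], [-2.99, -0.16], [-3.1, 3.1]. Speed limits (rad/s): [2.79, 2.79, 3.14, 3.14, 3.14, 3.14].

### API

Orientations are given as a 3x3 rotation matrix whose columns are the frame's x, y, z axes.
In Python, from bench import bot gives the robot as it stands.
- The arm moves only by the tool jog_arm, never from a script. Its argument "deltas" is a list of rows, each an object of numbers: "dx", "dy", "dz": the shift along the tool's x, y, z in m; "yaw": the turn about the tool's z in degrees; "jaw": the finger opening in m, from 0 to 0.087. In form: [{"dx": .., "dy": .., "dz": .., "yaw": .., "jaw": ..}, ...]. A call has 1 to 8 rows; each row is the pose to reach, as a shift and turn from the pose commanded when the call began, along the tool's axes at that moment; what a row does not reach only later rows make up. A row lasts 1/12 s, in which the tool goes at most 41.7 mm and 7.16 degrees, less where a joint would pass 70% of its speed; a pose out of reach is approached as far as the arm can. A call with a gripper value outside its range is refused whole. The fingers move at their own pace and stop on an object; the grip force is fixed at half the most. Time passes only in rows, so rows that repeat a pose let the fingers close. It gives the time, the measured TCP pose, the force and the opening at its end, in the units of the state.
- bot.get_obs(): the state, without advancing time (a new reading comes with each control period).
- bot.get_image(name): name is "scene" or "side" or "wrist"; returns a dict with "color" (400x640x3 uint8, blue, green, red), "range_z" (400x640 float32, m along the optical axis (not along the pixel's ray), 0 where there is no reading), "intrinsics" (3x3 intrinsics, pixels), "dist_coeffs" ([k1, k2, p1, p2, k3] as OpenCV has them; the pictures are not rectified), "T" (4x4, takes a point from camera to world coordinates); the wrist camera has in their place "T_tool_cam" (4x4, takes a point from camera to tool coordinates, whose origin is the TCP and whose axes are the tool frame's). Camera axes: x right, y down, z forward; pixel columns grow to the right and rows downward; lengths in m; the calibration is good to about 2 mm. A picture is of the moment at which its call begins: read the wrist's pose just before it.
- bot.finish_job(): hands the job in, once; it reports no verdict.
The state is a dict: "time_s": time; "q": joint angles; "qd": joint speeds; "tau": joint torques, N m; "eef_pos": TCP position; "eef_rot": TCP orientation; "wrist_force": force on the tool from outside, world axes, zero at the start; "moment": the same for the moment, N m; "opening": finger opening in m.
Only numpy, scipy, OpenCV 4.12 (cv2) and the standard library are available. Lean on these libraries where they do the work, as an engineer would, in place of code of your own. Each camera call takes 0.05 s, during which the arm holds its last target.

### The job

Open the grey filter box so that its filter can be inspected: with the fingertips press the orange snap tab fully down (it stays down), then push the white cover off its seat, along the rails and over the tab, until it stands against the end stop. Only press and push: do not lift or tip the cover, do not force it while the tab is still up, and leave the other things on the bench where they stand.

Things in the scene. Friction and masses are not known exactly. Their poses are not given: they have to be found in the camera images.
- filter_box: Grey filter box, fixed, 218 x 112 mm, rail tops 42 mm high. Origin on the worktop; x along the rails, the way the cover is pushed; z up. Along x, mm: rear end -122, rear lip (46 high) -122 to -112, filter opening -100 to -24, tab -12 to 28, end stop face 86, box end 96, hose barb to 122. Guides at y = +-50 to 56, 50 high; deck round the tab 36 high.
- end_stop (a point): Middle of the end stop's upright face that the cover's front face meets, at the rail tops, 42 mm high (the stop rises to 56 mm). In the box's frame x = 86 mm, y = 0.
- cover: White slotted cover, loose, 96 x 96 x 26 mm, 0.15 to 0.31 kg, on the rails with 2 mm play to each guide; slides with under 5 N once released. Origin: centre of its underside; x along the push, z up. In the box's frame it starts at x = -62 mm (+-1), z = 42 mm; against the end stop x = 38 mm. Its front face is about 2 mm from the raised tab.
- cover_push (a point): Point in the middle of the cover's upright rear face (the face turned away from the tab), 16 mm above the cover's underside, 10 mm below its top: push here along the box's +x. Its axes are the cover's.
- tab_top (a point): Where to press the orange snap tab: on its flat top (40 mm along x by 44 mm across), 2 mm past the middle, 24 mm in front of the seated cover; moves with the tab. 50 mm above the worktop when the tab is fully up, 38 mm when fully down. Axes as the box's.
- snap_tab (a joint): How far the tab is pressed down, m: 0 = up, 0.012 = fully down (stop). Starts between 0 and 0.002. Takes about 4 to 5 N to move, no return spring: it stays where it is left. The cover passes over it from about 0.008.
- cell_a_mid (a point): Centre of a clear square sample cell, 28 x 28 x 66 mm, standing loose beside the box; leave alone.
- cell_b_mid (a point): Centre of a second such cell, 28 x 28 x 66 mm; leave alone.
- reagent_0_mid (a point): Point 33 mm up in a white dropper bottle with orange cap, 28 mm across, 74 mm high, standing loose beside the box; leave alone.
- sample_bottle_mid (a point): Centre of a white wide-mouth bottle with a purple band, 71 mm across, 148 mm high, standing loose left of the box; leave alone.
- spare_filter: Spare pleated filter in a blue frame, 74 x 70 x 21 mm, lying loose left of the box; origin at the centre of its underside; leave alone.
Mind the look-alikes: they are no part of the job. Leave any purple look-alike of the cover alone.

How it is judged:
By the outcome, as a careful person would: the job done as asked, in the order asked, and still so for the second after the job is handed in, with the robot touching nothing.
It also fails if it takes over 38 s, if anything falls off the work surface, if the arm or the gripper's body presses on something with over 40 N, if the wrist force passes 120 N, or if a joint passes its speed limit or range.

## Working session

There is one attempt and no reset: what is moved stays moved. The work goes in short steps, Python scripts to look and compute and a tool call to move; the robot and the scene stay as the last step left them, time stands still between calls to the robot, and variables do not carry over. Pictures are saved under pics/ and viewed, and the job is handed in when it is done.

Besides the shell and the picture viewer there is one more tool, called after "Emit:" as name([rows], argument=value, ...), one row to a line, values as JSON. jog_arm: Moves the arm, as the interface text tells. Its arguments: {"type":"object","properties":{"deltas":{"type":"array"}},"required":["deltas"]}

```bash
ls; mkdir -p pics; python3 - <<'E'
from bench import bot
import cv2,numpy as np
o=bot.get_obs();print(o)
for n in("scene","side","wrist"):
    im=bot.get_image(n);cv2.imwrite(f"pics/{n}0.png",im["color"]);np.savez(f"{n}0.npz",**im)
    print(n,im["intrinsics"],im["dist_coeffs"],im.get("T",im.get("T_tool_cam")))
E
```

```text
pics
{'time_s': 0.0, 'q': array([ 1.54158754e+00,  3.85575413e-01,  6.60901536e-03, -5.13733742e-04,
       -1.19401819e+00, -2.58589840e-01]), 'qd': array([-2.16839887e-03, -4.41940831e-04, -9.62592177e-04,  8.14189534e-06,
       -6.99959102e-05,  2.96621977e-04]), 'tau': array([-1.37722282e-04, -3.90666890e+01,  1.87405497e+01,  4.22007009e+00,
        1.10024022e-02, -1.88079389e-04]), 'eef_pos': array([0.17719645, 0.59863468, 0.18873956]), 'eef_rot': array([[-2.84023213e-01, -9.58817251e-01, -5.41400040e-04],
       [-9.58814793e-01,  2.84023712e-01, -2.17333014e-03],
       [ 2.23759688e-03, -9.81738411e-05, -9.99997492e-01]]), 'wrist_force': array([-0.00310919,  0.3536586 ,  1.01861574]), 'moment': array([0.03829607, 0.02191802, 0.06179352]), 'opening': 0.08713994543455038}
scene [[433.45650578   0.         322.65295615]
 [  0.         433.45650578 203.746327  ]
 [  0.           0.           1.        ]] [0.0011488 0.        0.        0.        0.       ] [[ 0.84262208 -0.26616596  0.46812789  0.06053267]
 [-0.53807191 -0.3812734   0.75173747 -0.83866252]
 [-0.02160222 -0.8853
[... 244 characters left out ...]
        0.          0.        ] [[ 0.99993039  0.00176158 -0.01166677  0.52333702]
 [ 0.01122685 -0.44622655  0.89484961 -0.83343066]
 [-0.00362967 -0.8949183  -0.44621526  0.47106802]
 [ 0.          0.          0.          1.        ]]
wrist [[315.80155997   0.         316.96423291]
 [  0.         315.80155997 198.92520996]
 [  0.           0.           1.        ]] [-0.05594781  0.          0.          0.          0.        ] [[ 9.99998740e-01  6.31032291e-04 -1.45659721e-03  2.35106875e-04]
 [-1.59985769e-04  9.52984157e-01  3.03020083e-01 -8.35348943e-02]
 [ 1.57932952e-03 -3.03019468e-01  9.52983057e-01 -1.95102856e-01]
 [ 0.00000000e+00  0.00000000e+00  0.00000000e+00  1.00000000e+00]]
```

View pics/scene0.png

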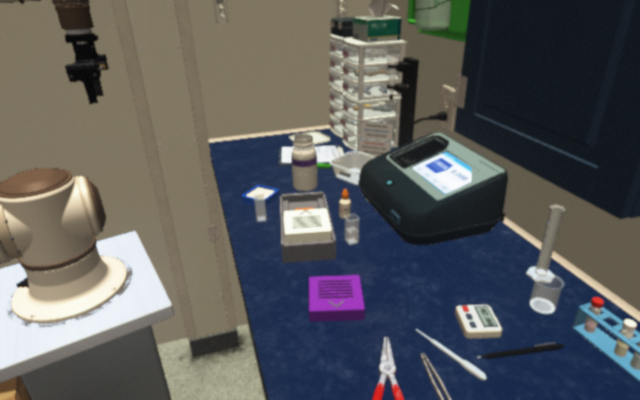

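View pics/side0.png

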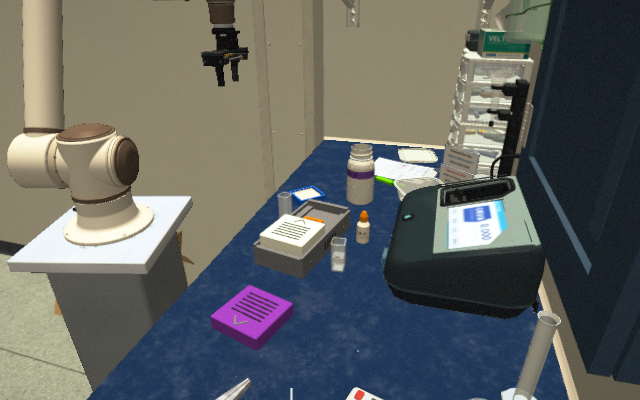

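View pics/wrist0.png

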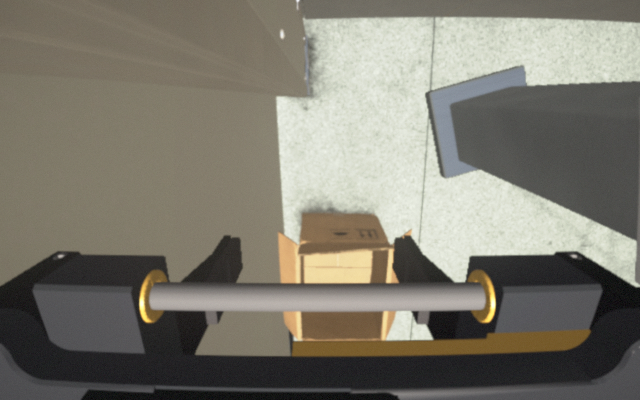

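The white cover on the grey box is at side (292,233) / scene (307,222). The orange tab is just beyond it, at side (315,220). Look-alikes are the purple cover (side 253,315; scene 336,297), which is to be left alone, and the orange dropper cap (side 364,215; scene 345,193), which could be confused with the tab. I'll check close crops and measure.

```bash
cat > h.py <<'E'
import cv2,numpy as np
def load(n): return dict(np.load(n))
def cloud(im,T=None):
    K,d=im["intrinsics"],im["dist_coeffs"];T=im["T"] if T is None else T
    h,w=im["range_z"].shape
    u,v=np.meshgrid(np.arange(w),np.arange(h))
    p=cv2.undistortPoints(np.stack([u,v],-1).reshape(-1,1,2).astype(np.float64),K,d).reshape(h,w,2)
    z=im["range_z"][...,None]
    P=np.concatenate([p*z,z],-1)@T[:3,:3].T+T[:3,3]
    P[im["range_z"]<=0]=np.nan
    return P
def ray(im,uv,zp,T=None):
    T=im["T"] if T is None else T
    p=cv2.undistortPoints(np.array(uv,float).reshape(-1,1,2),im["intrinsics"],im["dist_coeffs"]).reshape(-1,2)
    d=np.c_[p,np.ones(len(p))]@T[:3,:3].T
    return T[:3,3]+d*((zp-T[2,3])/d[:,2])[:,None]
def proj(im,P,T=None):
    T=im["T"] if T is None else T
    Ti=np.linalg.inv(T);P=np.asarray(P,float).reshape(-1,3)
    return cv2.projectPoints(P,cv2.Rodrigues(Ti[:3,:3])[0],Ti[:3,3],im["intrinsics"],im["dist_coeffs"])[0].reshape(-1,2)
E
python3 - <<'E'
from h import *
for n,(x0,y0) in(("side",(240,170)),("scene",(240,160))):
    im=load(n+"0.npz");c=im["color"];P=cloud(im)
    cv2.imwrite(f"pics/{n}_crop.png",cv2.resize(c[y0:y0+110,x0:x0+150],None,fx=5,fy=5,interpolation=cv2.INTER_CUBIC))
    hsv=cv2.cvtColor(c,cv2.COLOR_BGR2HSV)
    m=(hsv[...,1]<70)&(hsv[...,2]>150)
    sub=np.zeros_like(m);sub[y0:y0+110,x0:x0+150]=1
    top=m&sub&(P[...,2]>.06)&(P[...,2]<.075)
    nl,l,s,ce=cv2.connectedComponentsWithStats(top.astype(np.uint8))
    k=1+np.argmax(s[1:,4]);q=P[l==k]
    print(n,"cover top",s[k],q.mean(0),np.median(q[:,2]))
    print(cv2.minAreaRect((q[:,:2]*1000).astype(np.float32)))
    o=(hsv[...,0]>4)&(hsv[...,0]<22)&(hsv[...,1]>150)&(hsv[...,2]>120)&sub
    nl,l,s,ce=cv2.connectedComponentsWithStats(o.astype(np.uint8))
    for k in range(1,nl):
        if s[k,4]>8: print(" orange",s[k],ce[k],np.nanmedian(P[l==k],0))
E
```

```text
side cover top [ 260  215   65   35 1266] [ 0.4509781  -0.14490602  0.06710272] 0.06741574838939299
((451.5677795410156, -138.10682678222656), (98.89706420898438, 96.80655670166016), 62.848365783691406)
 orange [360 211   8  11  71] [363.33802817 216.30985915] [ 0.59648942 -0.07709159  0.06250805]
 orange [304 216  19   7  47] [313.4893617  218.82978723] [ 0.4916936  -0.06154508  0.04843646]
scene cover top [ 284  208   47   28 1108] [ 0.45066704 -0.14418036  0.06766876] 0.06794549718556692
((454.2201843261719, -137.86990356445312), (100.00816345214844, 95.74720764160156), 63.46448516845703)
 orange [342 189   6  10  43] [344.62790698 193.37209302] [ 0.59767027 -0.07778903  0.06500468]
```

View pics/side_crop.png

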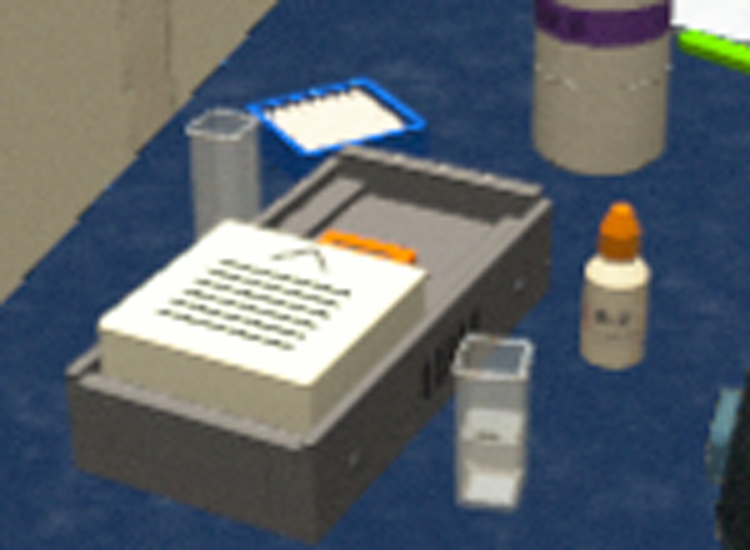

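View pics/scene_crop.png

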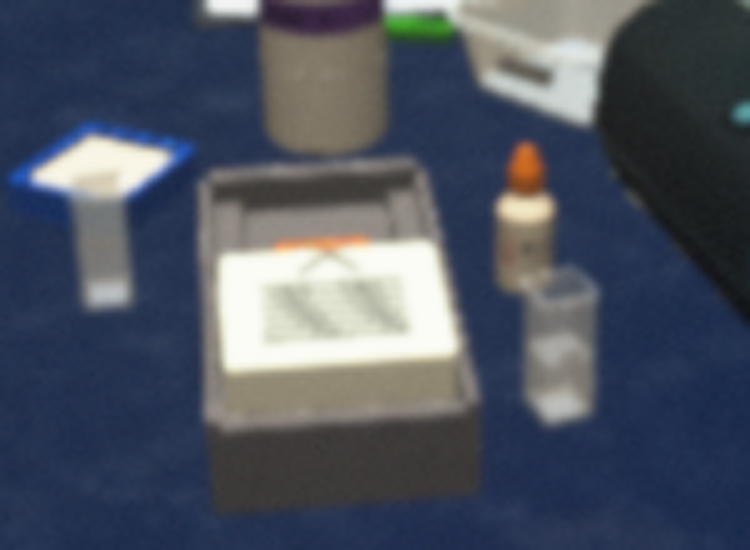

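```bash
python3 - <<'E'
from h import *
A=[]
for n in("side","scene"):
    A.append(cloud(load(n+"0.npz")).reshape(-1,3))
A=np.concatenate(A);A=A[~np.isnan(A).any(1)]
g=.06
for y in np.arange(.78,-.36,-g):
    r=[]
    for x in np.arange(-.1,.86,g):
        q=A[(abs(A[:,0]-x)<g/2)&(abs(A[:,1]-y)<g/2)&(A[:,2]<.5)]
        r.append("%4d"%(np.percentile(q[:,2],98)*1000) if len(q)>3 else "   .")
    print("%5.2f"%y," ".join(r))
im=load("side0.npz");P=cloud(im)
for nm,uv in dict(bottle=(360,185),dropper=(363,232),cellb=(338,255),cella=(285,205),spare=(307,195)).items():
    print(nm,np.nanmedian(P[uv[1]-3:uv[1]+4,uv[0]-3:uv[0]+4].reshape(-1,3),0))
E
```

```text
0.78    .  447  470  470  460  452  452    .    .    .    .    .    .    .    .    .
 0.72    .    .    .    .    .  461  464  460    .    .    .    .    .    .    .    .
 0.66    .    .    .    .   42  359  334 -897    .    .  469  464  458  469    .    .
 0.60    .  487  491  490  483  477  468  469  467  447  472  469  478  466  466  467
 0.54    .    .    .    .  484  483 -891 -891  461  467  460  480    3    2    4    7
 0.48    .    .    .    .  335  333 -891 -890 -892    1    2    2    2    2    6    5
 0.42    .    .    .    . -894 -891 -892 -892 -893    1    1    2    2    9    7    6
 0.36    .    .    .    .    .    . -890 -893 -892    1    2    2    5    6    6    6
 0.30    .    .    .    .    .    .    . -892    0    2    2    2    8    8    6   15
 0.24    .    .    .    .    .    .    .    .    1    1    2    2    3   12   14   16
 0.18  165    .    0    1    1    .    .    .    1   21   21  113  147   49   50  135
 0.12  488    .    3    1    1    .    .    .    2   21   21  143  145   50   35   52
 0.06  465    .  233  124    1    .    .    1    2   64    1    1    1   51   51    .
-0.00  317  240  240  226    1    .    .    1   60   64   56   56    2   93  108  125
-0.06  210  230  234  205    1    .    .    1    1   68   50   50   71   98  108  125
-0.12    0    6    8    1    1    .    0    1   68   69   69   48    2  100  113  132
-0.18    0    0    0    0    1    .    2    1   67   68   68   64   87  101  116  135
-0.24    .    .    .    .    .    .    1    1   25   34   43    1   93  103  121  141
-0.30    .    .    .    .    .    .    1    2   27   27    1    1   90  108  126  472
-0.36    .    .    .    .    .    0    1   25   27   27    1    1    1    1    1  474
bottle [0.60245421 0.10000531 0.05702014]
dropper [ 0.59724436 -0.08421427  0.02964877]
cellb [ 0.54148492 -0.189905    0.04014526]
cella [0.42094941 0.01685683 0.04250227]
spare [0.46642427 0.12854666 0.01607345]
```

Emit:
jog_arm([
  {"dx": 0.035, "dy": -0.005, "dz": 0, "yaw": 5, "jaw": 0.0},
  {"dx": 0.07, "dy": -0.02, "dz": 0, "yaw": 12, "jaw": 0.0},
  {"dx": 0.11, "dy": -0.035, "dz": 0, "yaw": 19, "jaw": 0.0},
  {"dx": 0.15, "dy": -0.05, "dz": 0, "yaw": 26, "jaw": 0.0},
  {"dx": 0.185, "dy": -0.07, "dz": 0, "yaw": 32, "jaw": 0.0},
  {"dx": 0.22, "dy": -0.09, "dz": 0, "yaw": 38, "jaw": 0.0},
  {"dx": 0.25, "dy": -0.115, "dz": 0, "yaw": 44, "jaw": 0.0},
  {"dx": 0.275, "dy": -0.135, "dz": 0, "yaw": 50, "jaw": 0.0},
])

```text
time_s: 0.82
eef_pos: [0.2287, 0.2943, 0.1897]
eef_rot: [[-0.919, -0.395, -0.0], [-0.395, 0.919, -0.0], [0.0, -0.0, -1.0]]
wrist_force: [0.7, 0.2, 0.0]
opening: 0.0417
```

Emit:
jog_arm([
  {"dx": -0.013, "dy": -0.038, "dz": 0, "yaw": 7, "jaw": 0},
  {"dx": -0.026, "dy": -0.076, "dz": 0, "yaw": 14, "jaw": 0},
  {"dx": -0.039, "dy": -0.114, "dz": 0, "yaw": 21, "jaw": 0},
  {"dx": -0.052, "dy": -0.152, "dz": 0, "yaw": 28, "jaw": 0},
  {"dx": -0.064, "dy": -0.19, "dz": 0, "yaw": 35, "jaw": 0},
  {"dx": -0.076, "dy": -0.229, "dz": 0, "yaw": 42, "jaw": 0},
  {"dx": -0.08, "dy": -0.265, "dz": 0, "yaw": 48, "jaw": 0},
  {"dx": -0.083, "dy": -0.3, "dz": 0, "yaw": 50, "jaw": 0},
])

```text
time_s: 1.48
eef_pos: [0.4253, 0.0533, 0.1897]
eef_rot: [[-0.893, 0.45, -0.0], [0.45, 0.893, 0.0], [0.0, -0.0, -1.0]]
wrist_force: [0.5, 0.7, -0.1]
opening: 0.0005
```

Emit:
jog_arm([
  {"dx": -0.028, "dy": -0.024, "dz": 0, "yaw": 0, "jaw": 0},
  {"dx": -0.056, "dy": -0.048, "dz": 0, "yaw": 0, "jaw": 0},
  {"dx": -0.084, "dy": -0.072, "dz": 0, "yaw": 0, "jaw": 0},
  {"dx": -0.111, "dy": -0.096, "dz": 0, "yaw": 0, "jaw": 0},
  {"dx": -0.111, "dy": -0.096, "dz": 0, "yaw": 0, "jaw": 0},
  {"dx": -0.111, "dy": -0.096, "dz": 0, "yaw": 0, "jaw": 0},
])

```text
time_s: 1.98
eef_pos: [0.481, -0.0818, 0.1891]
eef_rot: [[-0.893, 0.45, -0.002], [0.45, 0.893, 0.0], [0.001, -0.001, -1.0]]
wrist_force: [-0.2, -0.0, -0.8]
opening: 0.0009
```

```bash
python3 - <<'E'
from bench import bot
from h import *
o=bot.get_obs();im=bot.get_image("wrist")
T=np.eye(4);T[:3,:3]=o["eef_rot"];T[:3,3]=o["eef_pos"];T=T@im["T_tool_cam"];im["T"]=T
np.savez("w1.npz",**im);print(o["eef_pos"],o["wrist_force"])
c=im["color"];cv2.imwrite("pics/w1.png",c);P=cloud(im)
hsv=cv2.cvtColor(c,cv2.COLOR_BGR2HSV)
m=((hsv[...,0]>4)&(hsv[...,0]<22)&(hsv[...,1]>150)&(hsv[...,2]>120)).astype(np.uint8)
nl,l,s,ce=cv2.connectedComponentsWithStats(m)
for k in range(1,nl):
    if s[k,4]>30: print("orange",s[k],ce[k],np.nanmedian(P[l==k],0),np.nanmin(P[l==k],0),np.nanmax(P[l==k],0))
m=((hsv[...,1]<70)&(hsv[...,2]>150)&(P[...,2]>.06)&(P[...,2]<.075)).astype(np.uint8)
nl,l,s,ce=cv2.connectedComponentsWithStats(m);k=1+np.argmax(s[1:,4]);q=P[l==k]
print(s[k],np.nanmedian(q[:,2]),cv2.minAreaRect((q[:,:2]*1000).astype(np.float32)))
E
```

```text
[ 0.48095409 -0.08182469  0.18908386] [-0.21592832 -0.04250808 -0.79590151]
orange [298 174  39  30 629] [316.68839428 192.24801272] [ 0.48856271 -0.06730643  0.04911102] [ 0.45959487 -0.09291433  0.03570111] [ 0.51097586 -0.0439305   0.05097049]
orange [220 230  14  14 154] [226.12987013 236.75974026] [ 0.59586217 -0.07299973  0.0691682 ] [ 0.59067562 -0.07884857  0.06256971] [ 0.60308084 -0.06438827  0.07481738]
orange [298 279   5  26  76] [300.11842105 290.97368421] [ 0.4694236  -0.11458489  0.31082316] [ 0.46834364 -0.1170653   0.30692186] [ 0.47063607 -0.11219036  0.31525332]
orange [332 279   5  46 140] [333.69285714 302.6       ] [ 0.46240091 -0.10832185  0.31195625] [ 0.46010886 -0.11258652  0.30586852] [ 0.46782439 -0.09692477  0.31534288]
orange [299 308   4  17  59] [300.45762712 316.33898305] [ 0.47235783 -0.10881397  0.31297434] [ 0.47093587 -0.11102912  0.30920621] [ 0.47527572 -0.10376701  0.31396908]
[ 266   72  101   98 9238] 0.06833165396672317 ((453.36102294921875, -136.8909912109375), (93.86178588867188, 96.01127624511719), 63.27524185180664)
```

View pics/w1.png

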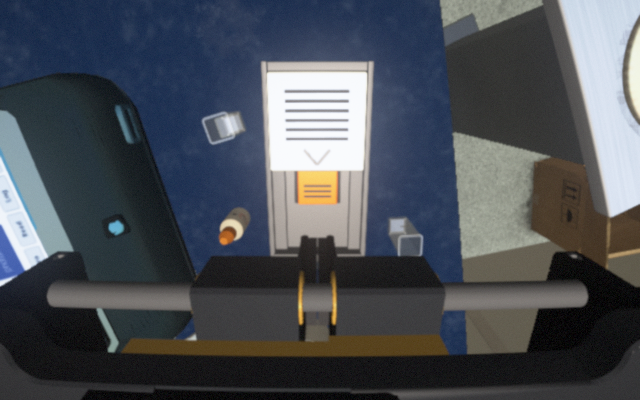

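```bash
python3 - <<'E'
from h import *
im=load("w1.npz");c=im["color"]
hsv=cv2.cvtColor(c,cv2.COLOR_BGR2HSV)
a=np.deg2rad(63.27);ux=np.array([np.cos(a),np.sin(a)]);uy=np.array([-ux[1],ux[0]])
def box(p,O=np.array([.4812,-.0822])): return np.c_[(p[:,:2]-O)@ux,(p[:,:2]-O)@uy]*1000
m=((hsv[...,0]>4)&(hsv[...,0]<22)&(hsv[...,1]>100)).astype(np.uint8);m[:165]=0;m[212:]=0;m[:,:285]=0;m[:,350:]=0
ys,xs=np.nonzero(m);print(xs.min(),xs.max(),ys.min(),ys.max())
r=cv2.minAreaRect(np.c_[xs,ys].astype(np.float32));print("tab px",r)
print("tab box mm",box(ray(im,cv2.boxPoints(r),.049)).round(1))
print("tab z",np.nanmedian(cloud(im)[180:200,305:330,2]))
# box outline corners at guide top 50mm
cv2.imwrite("pics/w1c.png",cv2.resize(c[50:265,240:400],None,fx=3.4,fy=2.7))
for x,y,z in[(86,0,56),(96,56,50),(96,-56,50),(-122,56,46),(-122,-56,46),(-12,22,50),(28,-22,50)]:
    p=np.r_[np.array([.4812,-.0822])+x/1000*ux+y/1000*uy,z/1000];print((x,y,z),proj(im,p).round(1))
E
```

```text
297 337 171 204
tab px ((317.0, 187.5), (33.0, 40.0), 90.0)
tab box mm [[ -8.5 -20.8]
 [ -8.5  22.6]
 [ 29.2  23.3]
 [ 29.2 -21.5]]
tab z 0.04938878258255536
(86, 0, 56) [[316.2 252.5]]
(96, 56, 50) [[363.5 257.6]]
(96, -56, 50) [[268.9 257.7]]
(-122, 56, 46) [[372.3  59.2]]
(-122, -56, 46) [[259.9  59.2]]
(-12, 22, 50) [[336.6 168.1]]
(28, -22, 50) [[296.5 203.3]]
```

View pics/w1c.png

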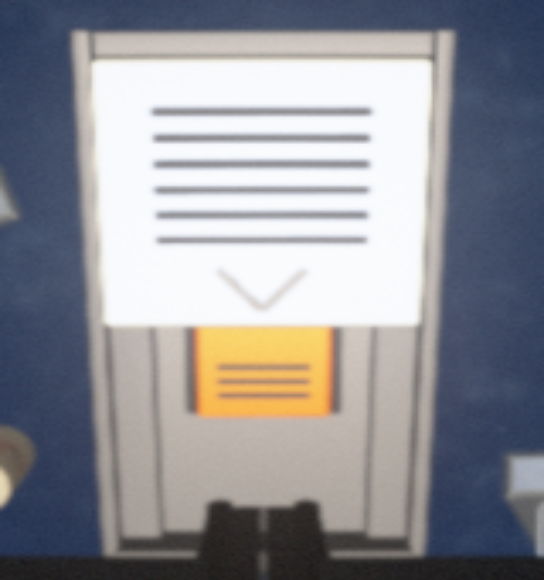

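The crop shows the orange tab in front of the white cover, in the grey box. The projected box model agrees within about 1 px. Next I'll move over the tab and descend.

Emit:
jog_arm([
  {"dx": 0, "dy": 0.012, "dz": 0.03, "yaw": 0, "jaw": 0},
  {"dx": 0, "dy": 0.012, "dz": 0.065, "yaw": 0, "jaw": 0},
  {"dx": 0, "dy": 0.012, "dz": 0.1, "yaw": 0, "jaw": 0},
  {"dx": 0, "dy": 0.012, "dz": 0.12, "yaw": 0, "jaw": 0},
  {"dx": 0, "dy": 0.012, "dz": 0.13, "yaw": 0, "jaw": 0},
  {"dx": 0, "dy": 0.012, "dz": 0.13, "yaw": 0, "jaw": 0},
  {"dx": 0, "dy": 0.012, "dz": 0.13, "yaw": 0, "jaw": 0},
])

```text
time_s: 2.62
eef_pos: [0.4862, -0.0684, 0.0599]
eef_rot: [[-0.896, 0.444, -0.001], [0.444, 0.896, -0.0], [0.0, -0.001, -1.0]]
wrist_force: [1.0, -0.8, -0.4]
opening: 0.0005
```

Emit:
jog_arm([
  {"dx": 0, "dy": -0.002, "dz": 0.006, "yaw": 0, "jaw": 0},
  {"dx": 0, "dy": -0.002, "dz": 0.01, "yaw": 0, "jaw": 0},
  {"dx": 0, "dy": -0.002, "dz": 0.014, "yaw": 0, "jaw": 0},
  {"dx": 0, "dy": -0.002, "dz": 0.017, "yaw": 0, "jaw": 0},
  {"dx": 0, "dy": -0.002, "dz": 0.02, "yaw": 0, "jaw": 0},
  {"dx": 0, "dy": -0.002, "dz": 0.022, "yaw": 0, "jaw": 0},
  {"dx": 0, "dy": -0.002, "dz": 0.023, "yaw": 0, "jaw": 0},
  {"dx": 0, "dy": -0.002, "dz": 0.023, "yaw": 0, "jaw": 0},
])

```text
time_s: 3.28
eef_pos: [0.4854, -0.0713, 0.0366]
eef_rot: [[-0.895, 0.446, -0.0], [0.446, 0.895, -0.0], [0.0, -0.0, -1.0]]
wrist_force: [0.6, 0.1, -0.0]
opening: 0.0003
```

Emit:
jog_arm([
  {"dx": 0, "dy": 0, "dz": 0.001, "yaw": 0, "jaw": 0},
  {"dx": 0, "dy": 0, "dz": 0.002, "yaw": 0, "jaw": 0},
  {"dx": 0, "dy": 0, "dz": 0.003, "yaw": 0, "jaw": 0},
  {"dx": 0, "dy": 0, "dz": 0.003, "yaw": 0, "jaw": 0},
])

```text
time_s: 3.62
eef_pos: [0.4854, -0.0712, 0.0337]
eef_rot: [[-0.895, 0.446, -0.0], [0.446, 0.895, -0.0], [0.0, -0.0, -1.0]]
wrist_force: [0.1, 0.7, -0.5]
opening: 0.0006
```

Going to 34 mm without any force is suspicious, so I'll look.

```bash
python3 - <<'E'
from bench import bot
from h import *
o=bot.get_obs();print(o["wrist_force"],o["eef_pos"],o["q"])
out=[]
for n,(x,y,w,h) in(("side",(240,120,150,150)),("scene",(240,130,150,150)),):
    im=bot.get_image(n);np.savez(n+"2.npz",**im);out.append(cv2.resize(im["color"][y:y+h,x:x+w],(400,400),interpolation=cv2.INTER_CUBIC))
    print(n,proj(im,o["eef_pos"]))
cv2.imwrite("pics/p2.png",np.hstack(out))
im=bot.get_image("wrist");cv2.imwrite("pics/w2.png",im["color"])
E
```

```text
[ 0.13435929  0.68878253 -0.52217319] [ 0.48540514 -0.07123358  0.03367754] [ 1.86041667e-01  3.41536686e-01 -5.19807883e-01 -4.55507689e-05
 -7.09789716e-01 -6.48463944e-01]
side [[310.99122289 226.97604969]]
scene [[303.55259235 217.01250767]]
```

View pics/p2.png

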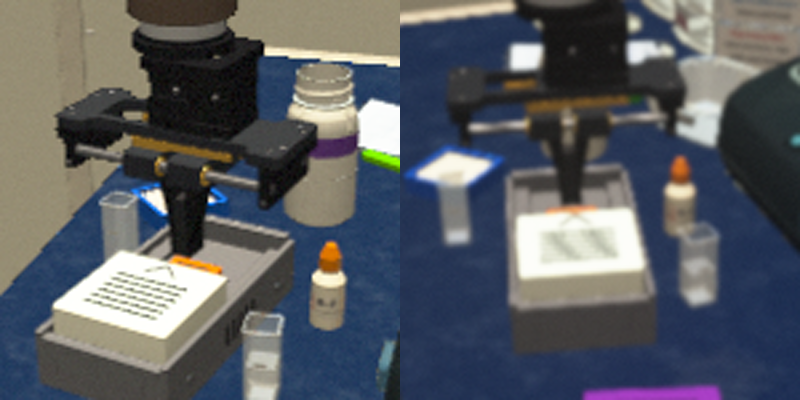

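View pics/w2.png

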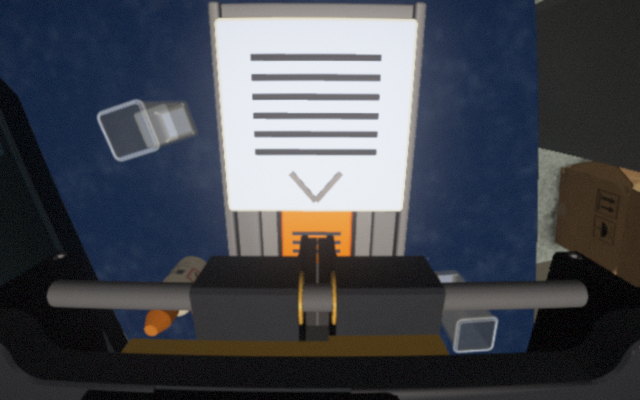

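```bash
python3 - <<'E'
from bench import bot
from h import *
o=bot.get_obs();im=bot.get_image("wrist");np.savez("w3.npz",**im)
P=cloud(im,im["T_tool_cam"])*1000
for v in range(205,262,4): print(v,[tuple(P[v,u].round(0)) for u in(285,305,311,325,345)])
s=load("side2.npz");Q=cloud(s);print("tcp",o["eef_pos"])
for v in range(200,228,2): print(v,[tuple((Q[v,u]*1000).round(0)) for u in(305,308,311,314,318)])
cv2.imwrite("pics/w3c.png",cv2.resize(im["color"][200:270,260:380],None,fx=6,fy=6))
cv2.imwrite("pics/s2c.png",cv2.resize(s["color"][190:240,280:350],None,fx=10,fy=10))
E
```

```text
205 [(np.float64(-17.0), np.float64(-29.0), np.float64(-34.0)), (np.float64(-6.0), np.float64(-29.0), np.float64(-35.0)), (np.float64(-3.0), np.float64(-29.0), np.float64(-34.0)), (np.float64(5.0), np.float64(-29.0), np.float64(-34.0)), (np.float64(15.0), np.float64(-29.0), np.float64(-34.0))]
209 [(np.float64(-17.0), np.float64(-27.0), np.float64(-33.0)), (np.float64(-6.0), np.float64(-27.0), np.float64(-34.0)), (np.float64(-3.0), np.float64(-26.0), np.float64(-33.0)), (np.float64(5.0), np.float64(-27.0), np.float64(-34.0)), (np.float64(16.0), np.float64(-27.0), np.float64(-33.0))]
213 [(np.float64(-19.0), np.float64(-17.0), np.float64(-15.0)), (np.float64(-7.0), np.float64(-18.0), np.float64(-16.0)), (np.float64(-3.0), np.float64(-18.0), np.float64(-17.0)), (np.float64(5.0), np.float64(-18.0), np.float64(-16.0)), (np.float64(17.0), np.float64(-18.0), np.float64(-15.0))]
217 [(np.float64(-19.0), np.float64(-15.0), np.float64(-16.0)), (np.float64(-7.0), np.float64(-15.0), np.float64(-16.0)), (np.float64(-3.0), np.float64(-15.0), np.float64(-15.0)), (np.float64(5.0), np.float64(-15.0)
[... 6774 characters left out ...]
0), np.float64(-110.0), np.float64(68.0)), (np.float64(501.0), np.float64(-77.0), np.float64(49.0))]
224 [(np.float64(476.0), np.float64(-120.0), np.float64(69.0)), (np.float64(482.0), np.float64(-121.0), np.float64(69.0)), (np.float64(488.0), np.float64(-118.0), np.float64(67.0)), (np.float64(494.0), np.float64(-118.0), np.float64(68.0)), (np.float64(502.0), np.float64(-117.0), np.float64(67.0))]
226 [(np.float64(476.0), np.float64(-126.0), np.float64(67.0)), (np.float64(482.0), np.float64(-127.0), np.float64(68.0)), (np.float64(488.0), np.float64(-126.0), np.float64(67.0)), (np.float64(494.0), np.float64(-128.0), np.float64(68.0)), (np.float64(502.0), np.float64(-128.0), np.float64(69.0))]
```

View pics/w3c.png

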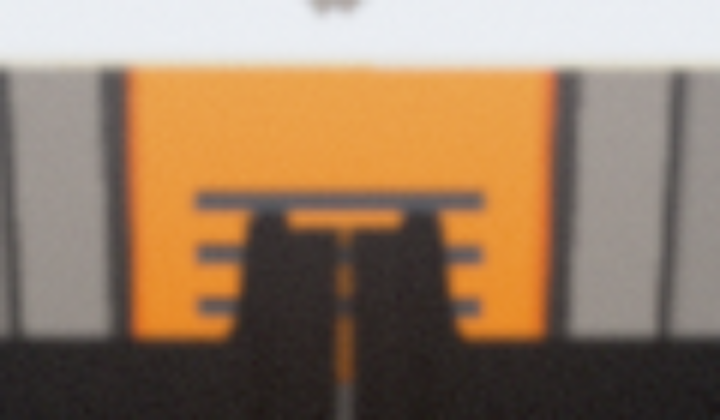

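View pics/s2c.png

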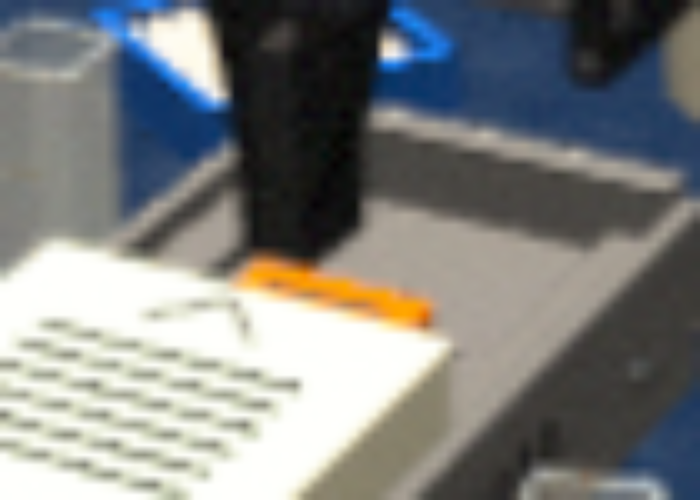

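```bash
python3 - <<'E'
from h import *
for f in("wrist0.npz","w1.npz","w3.npz"):
    im=load(f);P=cloud(im,im["T_tool_cam"])*1000
    q=P.reshape(-1,3);m=(abs(q[:,0])<75)&(abs(q[:,1])<14)&(q[:,2]>-110)&(q[:,2]<(-20 if f=="w3.npz" else 60))
    q=q[m];print(f,len(q),np.percentile(q,[1,99],axis=0).round(1) if len(q) else "", np.sort(q[:,2])[-10:].round(1))
im=load("w3.npz");P=cloud(im,im["T_tool_cam"])*1000
print([(u,P[236,u].round(0).tolist()) for u in range(294,342,3)])
E
```

```text
wrist0.npz 6001 [[ -54.8  -13.1 -109.4]
 [  54.9   10.4  -33.9]] [-32.6 -32.6 -32.5 -32.5 -32.5 -32.4 -32.4 -32.3 -32.  -31.7]
w1.npz 1891 [[  -8.6  -11.8 -105.3]
 [   8.7    9.2  -33.4]] [-32.9 -32.8 -32.7 -32.7 -32.6 -32.5 -32.4 -32.3 -32.2 -32. ]
w3.npz 1895 [[  -8.6  -11.8 -105. ]
 [   8.7    9.2  -33.5]] [-32.9 -32.9 -32.8 -32.8 -32.7 -32.7 -32.7 -32.5 -32.2 -32. ]
[(294, [-14.0, -3.0, -17.0]), (297, [-12.0, -2.0, -15.0]), (300, [-9.0, -11.0, -35.0]), (303, [-7.0, -11.0, -35.0]), (306, [-6.0, -11.0, -34.0]), (309, [-5.0, -2.0, -15.0]), (312, [-3.0, -2.0, -15.0]), (315, [-1.0, -2.0, -15.0]), (318, [1.0, -3.0, -16.0]), (321, [3.0, -3.0, -16.0]), (324, [5.0, -2.0, -15.0]), (327, [6.0, -11.0, -35.0]), (330, [7.0, -12.0, -36.0]), (333, [10.0, -3.0, -17.0]), (336, [12.0, -2.0, -15.0]), (339, [14.0, -2.0, -15.0])]
```

The measurements agree across cameras: the real fingertips end 33 mm behind the reported TCP. The wrist depth gives tool z = -33, and the side view gives the tip at z = 0.067 with the TCP at 0.034. So the tab is untouched. Before going 30 mm deeper I'll measure the body's clearance over the dropper and the cell.

```bash
python3 - <<'E'
from bench import bot
from h import *
o=bot.get_obs();R=o["eef_rot"];t=o["eef_pos"]
for n in("side2","scene2"):
    P=cloud(load(n+".npz")).reshape(-1,3);P=P[~np.isnan(P).any(1)]
    q=((P-t)@R)*1000
    q=q[(q[:,2]<-50)&(abs(q[:,0])<110)&(abs(q[:,1])<60)]
    for a,b in((-110,-60),(-60,-15),(-15,15),(15,60),(60,110)):
        s=q[(q[:,0]>=a)&(q[:,0]<b)]
        if len(s):
            i=np.argsort(s[:,2])[-200:][::20];print(n,a,b,"zmax",np.percentile(s[:,2],[90,97,99.5]).round(0),s[i].round(0).tolist()[-4:],"y",np.percentile(s[:,1],[1,99]).round(0),"x",np.percentile(s[:,0],[1,99]).round(0))
w=load("w3.npz");q=cloud(w,w["T_tool_cam"]).reshape(-1,3)*1000
q=q[~np.isnan(q).any(1)]
b=q[(q[:,2]<-60)&(abs(q[:,0])>15)]
print("wrist body z",np.percentile(b,[0,1,50,99,100],axis=0).round(0))
d=w["color"];hsv=cv2.cvtColor(d,cv2.COLOR_BGR2HSV)
P=cloud(w,w["T_tool_cam"])*1000
m=(hsv[...,0]>4)&(hsv[...,0]<20)&(hsv[...,1]>150)&(hsv[...,2]>100);m[:,220:]=0
print("cap",np.nanmedian(P[m],0),np.nanpercentile(P[m],[2,98],axis=0).round(0))
m=(P[...,2]>-40)&(P[...,2]<-22)&(P[...,0]>60)&(P[...,0]<130);print("cellA top",np.nanpercentile(P[m],[2,98],axis=0).round(0) if m.any() else None)
E
```

```text
side2 -110 -60 zmax [-110. -105. -103.] [[-84.0, -36.0, -112.0], [-84.0, 16.0, -109.0], [-84.0, 11.0, -107.0], [-84.0, 11.0, -105.0]] y [-40.  34.] x [-93. -61.]
side2 -60 -15 zmax [-145. -117. -107.] [[-19.0, -39.0, -114.0], [-23.0, -37.0, -112.0], [-21.0, -38.0, -110.0], [-30.0, 18.0, -107.0]] y [-40.  22.] x [-55. -15.]
side2 -15 15 zmax [-107.  -65.  -53.] [[-9.0, -6.0, -65.0], [-3.0, -12.0, -61.0], [-8.0, 5.0, -57.0], [-1.0, -13.0, -54.0]] y [-45.   4.] x [-15.  15.]
side2 15 60 zmax [-120. -110.  -84.] [[45.0, -36.0, -118.0], [27.0, -39.0, -116.0], [20.0, -39.0, -113.0], [23.0, -38.0, -108.0]] y [-42.  18.] x [15. 59.]
side2 60 110 zmax [-111. -105. -103.] [[81.0, -7.0, -113.0], [82.0, -36.0, -111.0], [83.0, -27.0, -107.0], [81.0, 16.0, -105.0]] y [-40.  59.] x [ 60. 100.]
scene2 -110 -60 zmax [-116. -107. -104.] [[-87.0, -36.0, -123.0], [-75.0, -30.0, -119.0], [-87.0, -37.0, -116.0], [-83.0, -33.0, -110.0]] y [-39.  34.] x [-95. -61.]
scene2 -60 -15 zmax [-135. -117. -109.] [[-18.0, -37.0, -119.0], [-16.0, -37.0, -117.0], [-31.0, -40.0, -114.0], [-31.0, -37.0, -111.0]] y [-40.  13.] x [-57. -15.]
scene2 -15 15 zmax [-116.  -69.  -53.] [[1.0, -7.0, -70.0], [8.0, -8.0, -66.0], [-12.0, -10.0, -61.0], [7.0, -11.0, -55.0]] y [-44.   2.] x [-15.  15.]
scene2 15 60 zmax [-136. -118. -110.] [[28.0, -36.0, -119.0], [58.0, -32.0, -117.0], [16.0, -38.0, -114.0], [33.0, 26.0, -112.0]] y [-40.  45.] x [15. 59.]
scene2 60 110 zmax [-129. -113. -105.] [[80.0, -36.0, -127.0], [64.0, -26.0, -120.0], [68.0, -35.0, -117.0], [84.0, -36.0, -111.0]] y [-39.  60.] x [60. 97.]
wrist body z [[ -87.  -39. -149.]
 [ -81.  -38. -147.]
 [ -15.  -27. -130.]
 [  82.   -5. -105.]
 [  88.    5. -102.]]
cap [-99.59360313  46.99821873 -34.83974785] [[-107.   43.  -40.]
 [ -94.   54.  -29.]]
cellA top [[ 90.  48. -32.]
 [116.  74. -22.]]
```

```bash
python3 - <<'E'
from h import *
s=load("side2.npz")["color"]
cv2.imwrite("pics/s2d.png",cv2.resize(s[130:270,250:390],None,fx=4.2,fy=4.2,interpolation=cv2.INTER_CUBIC))
E
```

```text
(no output)
```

View pics/s2d.png

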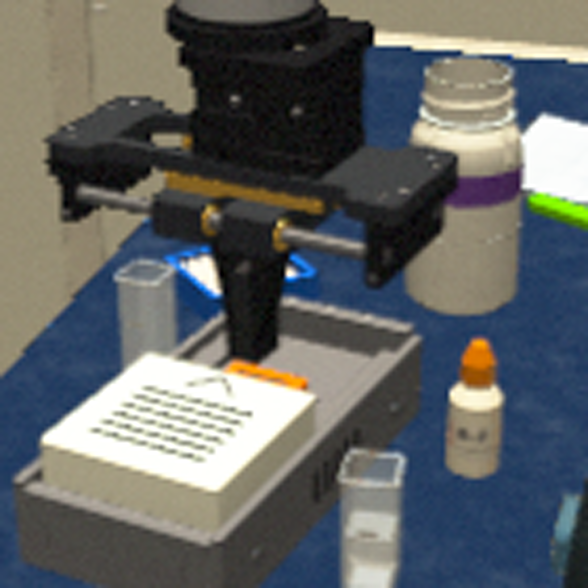

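The body's bottom is 70 mm above the real tip, so it clears the bottles and cells at pressing depth. I'll press on with tip z = reported z + 0.033.

Emit:
jog_arm([
  {"dx": 0, "dy": -0.001, "dz": 0.008, "yaw": 0, "jaw": 0},
  {"dx": 0, "dy": -0.001, "dz": 0.013, "yaw": 0, "jaw": 0},
  {"dx": 0, "dy": -0.001, "dz": 0.016, "yaw": 0, "jaw": 0},
  {"dx": 0, "dy": -0.001, "dz": 0.018, "yaw": 0, "jaw": 0},
  {"dx": 0, "dy": -0.001, "dz": 0.02, "yaw": 0, "jaw": 0},
  {"dx": 0, "dy": -0.001, "dz": 0.022, "yaw": 0, "jaw": 0},
])

```text
time_s: 4.32
eef_pos: [0.4843, -0.0722, 0.0117]
eef_rot: [[-0.895, 0.446, -0.002], [0.446, 0.895, -0.0], [0.001, -0.001, -1.0]]
wrist_force: [-3.6, 0.2, 3.4]
opening: 0.0005
```

Emit:
jog_arm([
  {"dx": 0, "dy": 0, "dz": 0.002, "yaw": 0, "jaw": 0},
  {"dx": 0, "dy": 0, "dz": 0.004, "yaw": 0, "jaw": 0},
  {"dx": 0, "dy": 0, "dz": 0.006, "yaw": 0, "jaw": 0},
  {"dx": 0, "dy": 0, "dz": 0.007, "yaw": 0, "jaw": 0},
  {"dx": 0, "dy": 0, "dz": 0.0075, "yaw": 0, "jaw": 0},
  {"dx": 0, "dy": 0, "dz": 0.0075, "yaw": 0, "jaw": 0},
])

```text
time_s: 4.82
eef_pos: [0.4847, -0.0722, 0.0056]
eef_rot: [[-0.895, 0.445, -0.001], [0.445, 0.895, -0.001], [0.001, -0.001, -1.0]]
wrist_force: [-6.7, 1.9, 13.5]
opening: -0.0001
```

Emit:
jog_arm([
  {"dx": 0, "dy": 0, "dz": 0.001, "yaw": 0, "jaw": 0},
  {"dx": 0, "dy": 0, "dz": 0.0015, "yaw": 0, "jaw": 0},
  {"dx": 0, "dy": 0, "dz": 0.0015, "yaw": 0, "jaw": 0},
])

```text
time_s: 5.07
eef_pos: [0.4848, -0.0722, 0.0055]
eef_rot: [[-0.896, 0.445, -0.0], [0.445, 0.896, -0.001], [0.0, -0.001, -1.0]]
wrist_force: [-9.3, 2.4, 24.3]
opening: 0.0007
```

The press has hit a hard stop: force rose to 24 N with no further travel. I'll retreat straight up and look.

Emit:
jog_arm([
  {"dx": 0, "dy": 0, "dz": -0.01, "yaw": 0, "jaw": 0},
  {"dx": 0, "dy": 0, "dz": -0.04, "yaw": 0, "jaw": 0},
  {"dx": 0, "dy": 0, "dz": -0.08, "yaw": 0, "jaw": 0},
  {"dx": 0, "dy": -0.02, "dz": -0.11, "yaw": 0, "jaw": 0},
  {"dx": 0, "dy": -0.05, "dz": -0.11, "yaw": 0, "jaw": 0},
  {"dx": 0, "dy": -0.05, "dz": -0.11, "yaw": 0, "jaw": 0},
  {"dx": 0, "dy": -0.05, "dz": -0.11, "yaw": 0, "jaw": 0},
])

```text
time_s: 5.65
eef_pos: [0.4632, -0.1175, 0.1133]
eef_rot: [[-0.894, 0.448, 0.003], [0.448, 0.894, 0.0], [-0.002, 0.002, -1.0]]
wrist_force: [-0.6, 0.0, -0.9]
opening: 0.0005
```

```bash
cat >look.py <<'E'
from bench import bot
from h import *
import sys
tag=sys.argv[1]
O=np.array([.481,-.0815]);a=np.deg2rad(63.27);ux=np.array([np.cos(a),np.sin(a)]);uy=np.array([-ux[1],ux[0]])
def box(P): return np.c_[(P[:,:2]-O)@ux*1000,(P[:,:2]-O)@uy*1000,P[:,2]*1000]
o=bot.get_obs();print("t",o["time_s"],"F",o["wrist_force"].round(1),"tcp box",box(o["eef_pos"][None]).round(1))
im=bot.get_image("wrist");T=np.eye(4);T[:3,:3]=o["eef_rot"];T[:3,3]=o["eef_pos"];im["T"]=T@im["T_tool_cam"]
s=bot.get_image("side")
cv2.imwrite(f"pics/{tag}.png",np.hstack([cv2.resize(im["color"],(480,300)),cv2.resize(s["color"][130:270,230:379],(319,300))]))
np.savez(tag+".npz",**im);np.savez(tag+"s.npz",**s)
for n,i in(("wrist",im),("side",s)):
    P=cloud(i);hsv=cv2.cvtColor(i["color"],cv2.COLOR_BGR2HSV);B=box(P.reshape(-1,3)).reshape(P.shape)
    m=(hsv[...,0]>4)&(hsv[...,0]<22)&(hsv[...,1]>130)&(abs(B[...,1])<30)&(abs(B[...,0]-8)<32)&(B[...,2]<60)
    if m.sum()>5: print(n,"tab",m.sum(),np.median(B[m],0).round(1),np.percentile(B[m],[3,97],axis=0).round(1).tolist())
    m=(hsv[...,1]<70)&(hsv[...,2]>150)&(B[...,2]>60)&(B[...,2]<76)&(abs(B[...,1])<60)&(abs(B[...,0])<125)
    if m.sum()>50: r=cv2.minAreaRect(B[m][:,:2].astype(np.float32));print(n,"cover",r,np.median(B[m][:,2]),"x",np.percentile(B[m][:,0],[1,99]).round(1))
E
python3 look.py a1
```

```text
t 5.65 F [-0.6  0.  -0.9] tcp box [[-40.1  -0.3 113.3]]
wrist tab 187 [ 8.8 17.  38.3] [[0.6, -21.0, 36.6], [18.3, 21.8, 39.6]]
wrist cover ((-61.914833068847656, -0.17505645751953125), (95.32857513427734, 95.86845397949219), 0.1979825347661972) 68.28399780388186 x [-109.   -16.1]
side cover ((-64.13990020751953, 0.8834762573242188), (99.34326171875, 96.85771179199219), 0.8810383677482605) 67.42669760631753 x [-111.9  -17.2]
```

View pics/a1.png

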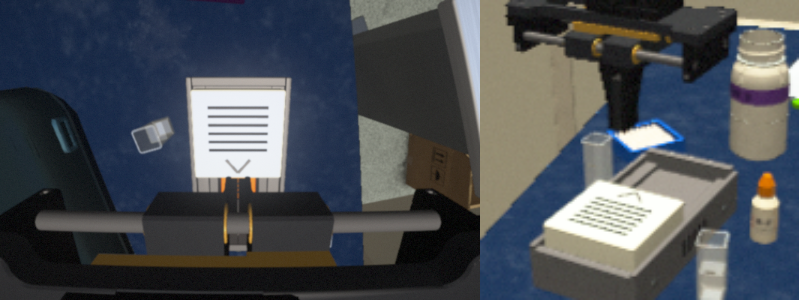

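The tab measures z = 38.3 mm, so it is fully down, and the cover is still at its seat (x ≈ -62). Next I'll go behind the cover.

Emit:
jog_arm([
  {"dx": 0, "dy": -0.03, "dz": 0, "yaw": 0, "jaw": 0.04},
  {"dx": 0, "dy": -0.06, "dz": 0, "yaw": 0, "jaw": 0.04},
  {"dx": 0, "dy": -0.085, "dz": 0, "yaw": 0, "jaw": 0.04},
  {"dx": 0, "dy": -0.092, "dz": 0, "yaw": 0, "jaw": 0.04},
  {"dx": 0, "dy": -0.092, "dz": 0.03, "yaw": 0, "jaw": 0.04},
  {"dx": 0, "dy": -0.092, "dz": 0.05, "yaw": 0, "jaw": 0.04},
  {"dx": 0, "dy": -0.092, "dz": 0.05, "yaw": 0, "jaw": 0.04},
  {"dx": 0, "dy": -0.092, "dz": 0.05, "yaw": 0, "jaw": 0.04},
])

```text
time_s: 6.42
eef_pos: [0.4217, -0.1987, 0.062]
eef_rot: [[-0.896, 0.445, -0.003], [0.445, 0.896, -0.0], [0.003, -0.001, -1.0]]
wrist_force: [0.3, -0.3, 1.3]
opening: 0.0385
```

```bash
python3 look.py a2; python3 - <<'E'
from h import *
w=load("a2.npz");P=cloud(w,w["T_tool_cam"]).reshape(-1,3)*1000
q=P[(abs(P[:,0])<60)&(abs(P[:,1])<14)&(P[:,2]>-70)&(P[:,2]<-20)]
print(np.nanpercentile(q,[1,50,99],axis=0).round(1))
E
```

```text
t 6.4167 F [ 0.3 -0.3  1.3] tcp box [[-131.4    0.2   62. ]]
wrist cover ((-77.50782775878906, -0.4057960510253906), (66.40016174316406, 94.96694946289062), 0.24531984329223633) 68.41162605388286 x [-110.3  -46.1]
side cover ((-63.609962463378906, 0.4786643981933594), (96.48716735839844, 98.59709167480469), 89.53618621826172) 67.340994601217 x [-112.2  -17. ]
[[-29.1 -11.9 -69.7]
 [ 19.2  -9.9 -54.3]
 [ 29.6   7.8 -33.2]]
```

View pics/a2.png

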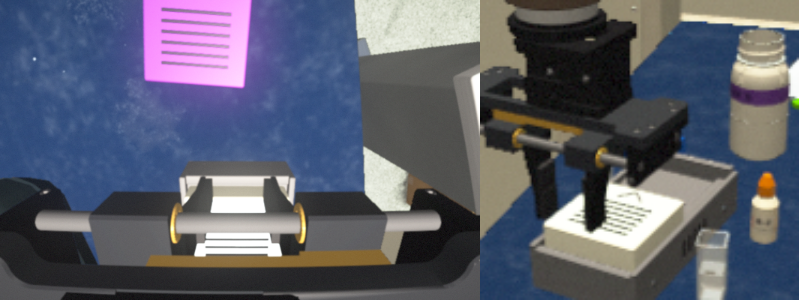

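The fingers are straddling the box centre line, about 11 mm behind the cover's rear face. Next I'll descend to tip z ≈ 52 mm, above the 46 mm lip.

Emit:
jog_arm([
  {"dx": 0, "dy": 0, "dz": 0.02, "yaw": 0, "jaw": 0.04},
  {"dx": 0, "dy": 0, "dz": 0.036, "yaw": 0, "jaw": 0.04},
  {"dx": 0, "dy": 0, "dz": 0.043, "yaw": 0, "jaw": 0.04},
  {"dx": 0, "dy": 0, "dz": 0.043, "yaw": 0, "jaw": 0.04},
  {"dx": 0, "dy": 0, "dz": 0.043, "yaw": 0, "jaw": 0.04},
])

```text
time_s: 6.93
eef_pos: [0.4227, -0.1992, 0.0206]
eef_rot: [[-0.895, 0.445, 0.001], [0.445, 0.895, -0.0], [-0.001, 0.0, -1.0]]
wrist_force: [0.2, 0.0, -0.2]
opening: 0.0399
```

```bash
python3 look.py a3
```

```text
t 6.9333 F [ 0.2  0.  -0.2] tcp box [[-131.4   -0.8   20.6]]
wrist cover ((-102.44718170166016, -0.37375640869140625), (40.91444778442383, 68.58045959472656), 0.35422781109809875) 68.4418223477852 x [-102.4  -83.5]
side cover ((-63.44901657104492, 0.526611328125), (98.17658233642578, 95.90011596679688), 0.4162200689315796) 67.22861902808411 x [-112.2  -20.5]
```

View pics/a3.png

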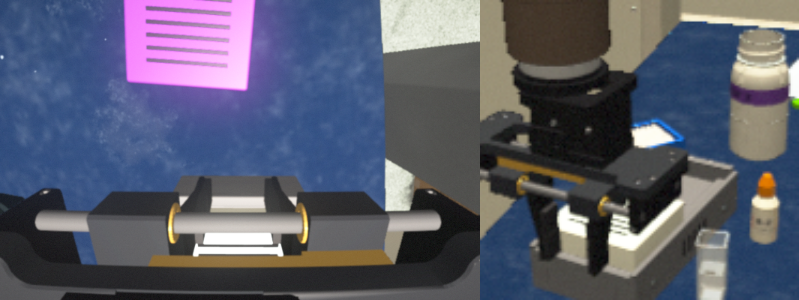

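Emit:
jog_arm([
  {"dx": 0, "dy": 0.005, "dz": 0.002, "yaw": 0, "jaw": 0.04},
  {"dx": 0, "dy": 0.009, "dz": 0.002, "yaw": 0, "jaw": 0.04},
  {"dx": 0, "dy": 0.013, "dz": 0.002, "yaw": 0, "jaw": 0.04},
  {"dx": 0, "dy": 0.017, "dz": 0.002, "yaw": 0, "jaw": 0.04},
  {"dx": 0, "dy": 0.021, "dz": 0.002, "yaw": 0, "jaw": 0.04},
  {"dx": 0, "dy": 0.025, "dz": 0.002, "yaw": 0, "jaw": 0.04},
])

```text
time_s: 7.53
eef_pos: [0.433, -0.1766, 0.0181]
eef_rot: [[-0.895, 0.446, -0.0], [0.446, 0.895, -0.0], [0.0, -0.0, -1.0]]
wrist_force: [-1.4, -2.1, 2.5]
opening: 0.0397
```

```bash
python3 look.py a4
```

```text
t 7.5333 F [-1.4 -2.1  2.5] tcp box [[-1.066e+02  1.000e-01  1.810e+01]]
wrist cover ((-88.99542999267578, 0.5728034973144531), (67.18262481689453, 58.49717330932617), 89.97748565673828) 68.39357646851255 x [-96.1 -60.4]
side cover ((-50.93803405761719, 2.020732879638672), (95.21370697021484, 96.497802734375), 0.8454782366752625) 67.22538403074782 x [-97.2  -6. ]
```

View pics/a4.png

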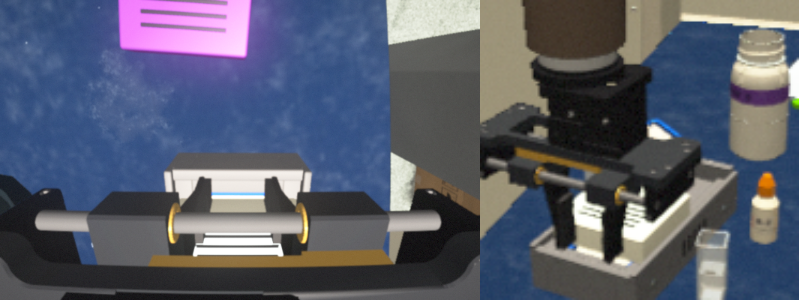

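The cover slides with about 2.5 N and sits level. Continuing.

Emit:
jog_arm([
  {"dx": 0, "dy": 0.007, "dz": 0, "yaw": 0, "jaw": 0.04},
  {"dx": 0, "dy": 0.014, "dz": 0, "yaw": 0, "jaw": 0.04},
  {"dx": 0, "dy": 0.021, "dz": 0, "yaw": 0, "jaw": 0.04},
  {"dx": 0, "dy": 0.028, "dz": 0, "yaw": 0, "jaw": 0.04},
  {"dx": 0, "dy": 0.035, "dz": 0, "yaw": 0, "jaw": 0.04},
  {"dx": 0, "dy": 0.042, "dz": 0, "yaw": 0, "jaw": 0.04},
  {"dx": 0, "dy": 0.049, "dz": 0, "yaw": 0, "jaw": 0.04},
  {"dx": 0, "dy": 0.056, "dz": 0, "yaw": 0, "jaw": 0.04},
])

```text
time_s: 8.3
eef_pos: [0.4581, -0.1259, 0.0178]
eef_rot: [[-0.895, 0.446, -0.0], [0.446, 0.895, 0.0], [0.0, -0.0, -1.0]]
wrist_force: [-1.2, -1.8, 0.7]
opening: 0.04
```

Emit:
jog_arm([
  {"dx": 0, "dy": 0.006, "dz": 0, "yaw": 0, "jaw": 0.04},
  {"dx": 0, "dy": 0.011, "dz": 0, "yaw": 0, "jaw": 0.04},
  {"dx": 0, "dy": 0.016, "dz": 0, "yaw": 0, "jaw": 0.04},
  {"dx": 0, "dy": 0.02, "dz": 0, "yaw": 0, "jaw": 0.04},
  {"dx": 0, "dy": 0.023, "dz": 0, "yaw": 0, "jaw": 0.04},
  {"dx": 0, "dy": 0.025, "dz": 0, "yaw": 0, "jaw": 0.04},
  {"dx": 0, "dy": 0.027, "dz": 0, "yaw": 0, "jaw": 0.04},
])

```text
time_s: 8.88
eef_pos: [0.4699, -0.1024, 0.0178]
eef_rot: [[-0.895, 0.446, -0.0], [0.446, 0.895, 0.0], [0.0, -0.0, -1.0]]
wrist_force: [0.5, -2.1, -0.1]
opening: 0.0401
```

Emit:
jog_arm([
  {"dx": 0, "dy": 0.001, "dz": 0, "yaw": 0, "jaw": 0.04},
  {"dx": 0, "dy": 0.002, "dz": 0, "yaw": 0, "jaw": 0.04},
  {"dx": 0, "dy": 0.003, "dz": 0, "yaw": 0, "jaw": 0.04},
  {"dx": 0, "dy": 0.004, "dz": 0, "yaw": 0, "jaw": 0.04},
])

```text
time_s: 9.22
eef_pos: [0.4711, -0.0993, 0.0178]
eef_rot: [[-0.895, 0.446, -0.001], [0.446, 0.895, -0.001], [0.001, -0.001, -1.0]]
wrist_force: [-2.1, -5.8, 2.0]
opening: 0.0399
```

Emit:
jog_arm([
  {"dx": 0, "dy": 0.001, "dz": 0, "yaw": 0, "jaw": 0.04},
  {"dx": 0, "dy": 0.002, "dz": 0, "yaw": 0, "jaw": 0.04},
  {"dx": 0, "dy": 0.002, "dz": 0, "yaw": 0, "jaw": 0.04},
])

```text
time_s: 9.47
eef_pos: [0.471, -0.0992, 0.0178]
eef_rot: [[-0.895, 0.447, -0.004], [0.447, 0.895, -0.003], [0.002, -0.004, -1.0]]
wrist_force: [-1.7, -11.2, 0.9]
opening: 0.0402
```

```bash
python3 look.py a5
```

```text
t 9.4667 F [ -1.7 -11.2   0.9] tcp box [[-20.4   1.   17.8]]
wrist tab 458 [-9.6  0.  38.2] [[-11.4, -19.2, 36.7], [-6.4, 21.1, 44.6]]
wrist cover ((8.37779712677002, 1.1350860595703125), (37.021888732910156, 66.8796615600586), 0.49545854330062866) 68.46668893514146 x [-9.1 25.7]
side tab 56 [-8.4  5.2 37.3] [[-12.7, -21.5, 35.6], [-1.6, 24.0, 44.4]]
side cover ((36.02088928222656, 2.031841278076172), (96.40872192382812, 100.0932846069336), 89.9494400024414) 67.39570435524168 x [-12.   81.6]
```

View pics/a5.png

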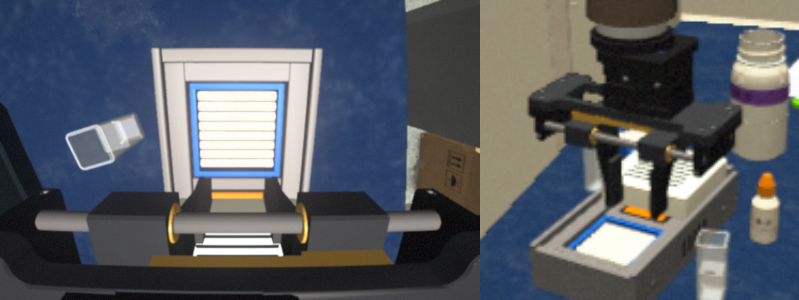

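The force rose to 11 N with no motion, and the cover measures x ≈ 38, so it stands against the stop. I'll back off along -x, then lift clear.

Emit:
jog_arm([
  {"dx": 0, "dy": -0.004, "dz": 0, "yaw": 0, "jaw": 0.04},
  {"dx": 0, "dy": -0.015, "dz": 0, "yaw": 0, "jaw": 0.04},
  {"dx": 0, "dy": -0.03, "dz": 0, "yaw": 0, "jaw": 0.04},
  {"dx": 0, "dy": -0.035, "dz": -0.03, "yaw": 0, "jaw": 0.04},
  {"dx": 0, "dy": -0.035, "dz": -0.07, "yaw": 0, "jaw": 0.04},
  {"dx": 0, "dy": -0.035, "dz": -0.11, "yaw": 0, "jaw": 0.04},
  {"dx": 0, "dy": -0.035, "dz": -0.15, "yaw": 0, "jaw": 0.04},
  {"dx": 0, "dy": -0.035, "dz": -0.15, "yaw": 0, "jaw": 0.04},
])

```text
time_s: 10.23
eef_pos: [0.4628, -0.1293, 0.1766]
eef_rot: [[-0.896, 0.444, 0.019], [0.444, 0.896, -0.001], [-0.017, 0.007, -1.0]]
wrist_force: [1.5, 0.3, -1.0]
opening: 0.0396
```

```bash
python3 look.py a6; python3 - <<'E'
from h import *
A=load("side0.npz");B=load("a6s.npz")
d=cv2.absdiff(A["color"],B["color"]).max(2)>45
cv2.imwrite("pics/a6s.png",np.hstack([cv2.resize(A["color"][130:270,250:400],(390,364)),cv2.resize(B["color"][130:270,250:400],(390,364))]))
P=cloud(A);Q=cloud(B)
for nm,(u,v) in dict(dropper=(363,232),cellb=(338,255),bottle=(360,185),spare=(307,195)).items():
    s=np.s_[v-12:v+13,u-8:u+9];print(nm,d[s].sum(),np.nanmedian(P[s].reshape(-1,3),0).round(4),np.nanmedian(Q[s].reshape(-1,3),0).round(4))
E
```

```text
t 10.2333 F [ 1.5  0.3 -1. ] tcp box [[-50.9  -5.3 176.6]]
wrist tab 153 [-9.3  0.8 38.2] [[-10.9, -19.5, 36.7], [-6.8, 21.0, 44.7]]
wrist cover ((25.719562530517578, 0.9676895141601562), (72.3060073852539, 95.19192504882812), 0.1763385832309723) 68.38668569172046 x [-9.4 59.7]
side tab 71 [-8.1  1.3 37.5] [[-11.4, -20.4, 35.7], [-2.4, 23.0, 44.1]]
side cover ((37.15830993652344, 1.8498039245605469), (95.45862579345703, 100.05692291259766), 89.4293212890625) 67.51567231835756 x [-11.9  83. ]
dropper 0 [ 0.5972 -0.0801  0.0154] [ 0.5971 -0.0802  0.0152]
cellb 0 [ 0.5416 -0.1888  0.0357] [ 0.5415 -0.1884  0.0351]
bottle 0 [0.6025 0.1014 0.0569] [0.6023 0.1017 0.0565]
spare 153 [0.4676 0.1285 0.0172] [0.47   0.1288 0.0183]
```

View pics/a6s.png

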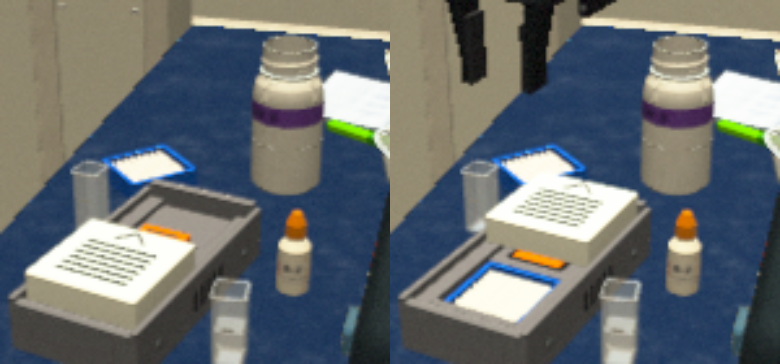

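View pics/a6.png

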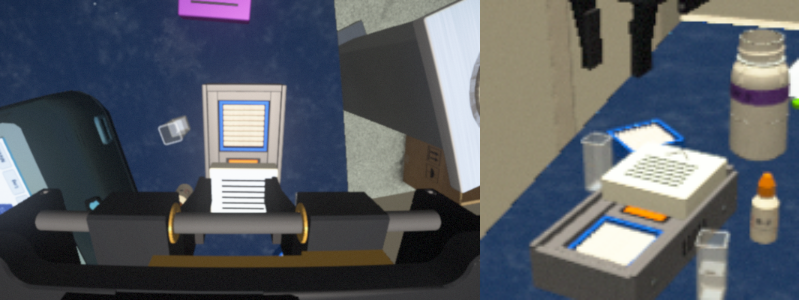

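Emit:
jog_arm([
  {"dx": 0, "dy": 0, "dz": 0, "yaw": 0, "jaw": 0.04},
  {"dx": 0, "dy": 0, "dz": 0, "yaw": 0, "jaw": 0.04},
  {"dx": 0, "dy": 0, "dz": 0, "yaw": 0, "jaw": 0.04},
])

```text
time_s: 10.58
eef_pos: [0.4561, -0.1285, 0.1664]
eef_rot: [[-0.895, 0.446, -0.003], [0.446, 0.895, 0.0], [0.003, -0.001, -1.0]]
wrist_force: [-0.3, 0.1, 0.6]
opening: 0.04
```

```bash
python3 -c "
from bench import bot
print(bot.get_obs()['wrist_force'],bot.finish_job())"
```

```text
the job is handed in; nothing more can be done
[-0.25209303  0.07149091  0.60471177] None
```

The filter box is open and the job is handed in, at about 10.6 s on the robot's clock. I pressed the orange tab to its stop with closed fingertips, at 24 N with no further travel. I then pushed the white cover from behind, with about 2 to 3 N while it slid, until it met the end stop and the force rose to 11 N without motion.

**Last checks:**
- **Tab:** its top measures 38 mm, which is fully down.
- **Cover:** it lies flat with its top at 68 mm. Its rear face is at x ≈ -9 to -12 mm, so its centre is at about 37 to 38 mm (38 expected).
- **Filter:** it is visible in the pictures.
- **Other things:** the sample bottle, dropper bottle and the sample cell on the right-hand side of the box did not move. I checked the other cell, the spare filter and the purple look-alike only by eye, and all looked unmoved. The before/after picture difference at the spare filter was not zero; I put that down to the cover now partly hiding it.
- **Robot:** it was clear of everything, with wrist force near zero.

**One disagreement:** the real fingertips end about 33 mm short of the reported TCP, according to both the wrist and side cameras. My first press therefore stopped short above the tab without touching anything. I measured the offset and corrected for it in all later moves.

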